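# Open the specimen pot at the inspection bench

### The arm

A 6-joint arm with a two-finger parallel gripper is mounted at the origin on the work surface. World frame = base frame: x ahead of the robot, y to its left, z up, the work surface at z = 0. Lengths are in m, angles in rad, forces in N, time in s.
With the tool pointing down it reaches from about 0.275 to 0.85 m from the base axis. Payload 5.2 kg.
Tool frame: the origin (TCP) lies at the very end of the fingers, on their centre line; the grasp point (between the pads) lies bot.tcp_to_grasp behind it (bot.tcp_to_grasp is the distance from the TCP to the grasp point, in m); z points along the fingers, y is the line along which they close (so a half turn about z gives the same grasp; the last joint's range is limited). The gripper opens to 85 mm and grips with 20 to 120 N. Pads are 22 mm wide; open, the fingers measure 114 mm over their backs; the gripper's body (76 mm by 85 mm) begins 54 mm behind the grasp point. The pads swing forward as they close: fully open they stand 13 mm farther back than shut.
Start: joints at [-1.333, 0.259, 1.535, -0, 1.348, -0.203], TCP at [0.235, -0.497, 0.231] pointing down, gripper open.
Joint ranges: [-3.14, 3.14], [-0.91, 2.08], [0.19, 2.58], [-1.22, 4.36], [0.22, 2.71], [-3.12, 3.12]. Speed limits (rad/s): [2.57, 2.57, 3.14, 3.14, 3.14, 3.14].

### API

Orientations are given as a unit quaternion [x, y, z, w].
In Python, from plant import bot, optics, job, telemetry gives the robot as it stands. Calls block until the motion is done:
- bot.reach(position, orientation): joint-space move of the TCP to a pose.
- bot.move_l(position, ori=None, rate=0.15): straight line of the TCP; ori=None keeps the orientation; rate is the mean speed in m/s.
- bot.move_joints(angles): joint-space move.
- bot.grip(opening, effort=None): finger opening in m; effort is the grip in N (None keeps the last); returns when the fingers have stopped.
- bot.hold(seconds).
- bot.ik(position, orientation): joint angles nearest the present ones, or None.
- optics.grab_frame(name): name is "scene" or "top" or "wrist"; returns the picture (400x640x3 uint8, blue, green, red); there is no depth.
- optics.get_calibration(name): a dict with "fx", "fy", "cx", "cy" (pixels), "extrinsics" (4x4, takes a point from world to camera coordinates); the wrist camera has in their place "mount" (4x4, takes a point from camera to tool coordinates, whose origin is the TCP and whose axes are the flange's). Camera axes: x right, y down, z forward; pixel columns grow to the right and rows downward; lengths in m; the calibration is good to about 2 mm. A picture is of the moment at which its call begins: read the wrist's pose just before it. get_calibration takes no time and is no camera call.
A pose or a line that the arm cannot do raises bot.PlanningError and nothing moves.
- job.job_done(): hands the job in; it is judged then, once.
Readings, each from a call of its own:
- telemetry.read_clock(): time.
- telemetry.read_joints(): joint angles.
- telemetry.read_joint_velocities(): joint speeds.
- telemetry.read_joint_efforts(): joint torques, N m.
- telemetry.read_tool_pos(): TCP position.
- telemetry.read_tcp_rot(): TCP orientation.
- telemetry.read_contact_force(): force on the tool from outside, world axes, zero at the start.
- telemetry.read_ft_torque(): the same for the moment, N m.
- telemetry.read_finger_gap(): finger opening in m.
- telemetry.read_finger_force(): force on a finger pad.
Only numpy, scipy, OpenCV 4.12 (cv2) and the standard library are available. Lean on these libraries where they do the work, as an engineer would, in place of code of your own. Each camera call takes 0.05 s, during which the arm holds its last target. There are 200 camera calls.

### The job

Open the clamped specimen pot for the microscope: unscrew its threaded cap anticlockwise (seen from above) until the thread lets go, without wrenching it off by force, and lift it clear. Then set the cap down, not drop it, flat in the shallow tray with its open side down, and leave the other things on the bench alone.

Things in the scene. Friction and masses are not known exactly. Their poses are not given: they have to be found in the camera images.
- pot: Round steel pot, 70 mm across, fast in a dark steel clamp block 120 x 110 x 18 mm (jaws up to 44 mm high on its +-y sides); it cannot move. Origin: centre of the block's underside, on the bench; z up along the pot's axis. Its flat shoulder is 70 mm above the origin; from it stands a threaded neck 24 mm tall, 42 mm across the crests, inside the cap. Place and yaw vary.
- pot_shoulder (a point): Point on the pot's axis at shoulder height, where the cap's edge rests. Right-hand thread: the cap rises 10 mm per anticlockwise turn, after up to 1 rad of free play (about 1 mm of axial, 1.5 mm of sideways play). It lets go after about 1.5 turns (9 to 10.3 rad in all); turning on does no harm (it drops a few mm, climbs again).
- cap: Knurled round aluminium cap, 52 mm across (54 over the knurling, which is look only), 30 mm tall, open below, about 90 g. Origin: centre of its lower (open) edge; z up out of its closed top. At the start screwed down on the pot, edge on the shoulder. The neck is inside it until its edge is 24 mm above the shoulder.
- tray: Shallow square open aluminium tray, 150 x 150 mm, 16 mm high, walls and floor 4 mm thick, fixed to the bench. Origin: centre of its underside; z up. Place and yaw vary; pot and tray may change sides.
- loupe: Bystander: black magnifier standing on end, 44 mm across, 36 mm tall. Origin: centre of its underside.
- driver: Bystander: screwdriver 150 mm long lying on the bench, along its x. Origin under its middle.
- gauge_block: Bystander: steel block 35 x 75 x 30 mm. Origin: centre of its underside.
- oil_bottle: Bystander: small clear bottle, 40 mm across, 85 mm tall, upright. Origin: centre of its underside.
Mind the look-alikes: they are no part of the job. There is more than one size of the tray; the one meant has the size given above.

How it is judged:
By the outcome, as a careful person would: the job done as asked, in the order asked, and still so for the second after the job is handed in, with the robot touching nothing.
It also fails if it takes over 72 s, if anything falls off the work surface, if the arm or the gripper's body presses on something with over 40 N, if the wrist force passes 120 N, or if a joint passes its speed limit or range.

## Working session

There is one attempt and no reset: what is moved stays moved. The work goes in short steps, each a Python script; the robot and the scene stay as the last script left them, time stands still between calls to the robot, and variables do not carry over. Pictures are saved under pics/ and viewed, at most 10 in all, crops included, and the job is handed in when it is done.

```bash
ls; mkdir -p pics; python3 - <<'E'
from plant import bot, optics, job, telemetry
import cv2
for n in ("top","scene"):
    cv2.imwrite(f"pics/{n}0.png",optics.grab_frame(n)); c=optics.get_calibration(n); print(n,c)
print(optics.get_calibration("wrist"),bot.tcp_to_grasp,telemetry.read_clock(),telemetry.read_tcp_rot())
E
```

```text
pics
top {'fx': 413.9133012092454, 'fy': 413.9133012092454, 'cx': 319.3940583200635, 'cy': 201.73201254307807, 'extrinsics': array([[ 0.0174799 , -0.99978706, -0.01096792, -0.01793694],
       [-0.99211654, -0.01598224, -0.12429539,  0.56004626],
       [ 0.12409363,  0.01305412, -0.99218464,  1.00748108],
       [ 0.        ,  0.        ,  0.        ,  1.        ]])}
scene {'fx': 410.5726089639395, 'fy': 410.5726089639395, 'cx': 324.33402668443784, 'cy': 204.44515112489606, 'extrinsics': array([[-0.28832943,  0.9574129 ,  0.01505587,  0.18071153],
       [ 0.59091113,  0.19028414, -0.78397448, -0.26221735],
       [-0.75345217, -0.21714623, -0.62061045,  1.44487737],
       [ 0.        ,  0.        ,  0.        ,  1.        ]])}
{'fx': 298.6265853804688, 'fy': 298.6265853804688, 'cx': 318.3478207471481, 'cy': 204.25961518705816, 'mount': array([[-9.54231782e-04, -9.51347877e-01, -3.08117357e-01,
         7.94216544e-02],
       [ 9.99999415e-01, -7.50807487e-04, -7.78768576e-04,
         3.97225659e-04],
       [ 5.09543013e-04, -3.08117920e-01,  9.51348037e-01,
        -1.43007146e-01],
       [ 0.00000000e+00,  0.00000000e+00,  0.00000000e+00,
         1.00000000e+00]])} 0.0187 0.1 [ 9.75807827e-01  2.18628483e-01 -6.77014378e-06 -8.19940209e-04]
```

View pics/top0.png

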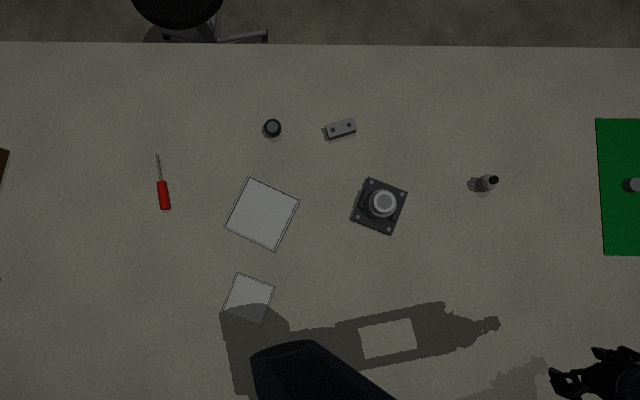

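View pics/scene0.png

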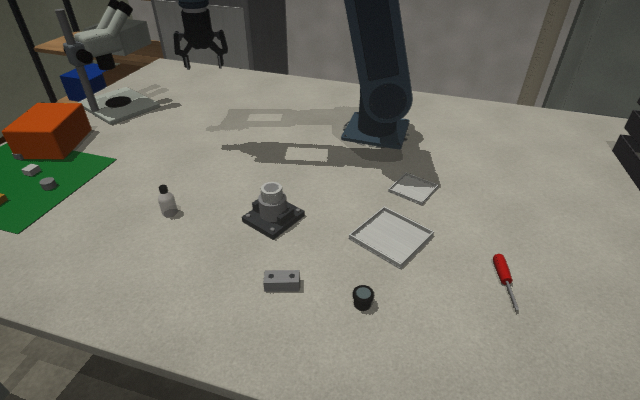

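The top view shows the large tray with corners near (248,177), (300,200), (275,251) and (223,227). The cap is near (384,203) and the pot block is centred near (379,206). The smaller look-alike tray is at (248,298). The scene view confirms the layout, with the cap on the pot at (271,190).

```bash
cat > h.py <<'E'
import numpy as np, cv2
from scipy.spatial.transform import Rotation as R
from plant import bot, optics, job, telemetry as T
def ray(name,uv,z,pose=None):
    c=optics.get_calibration(name); d=np.array([(uv[0]-c['cx'])/c['fx'],(uv[1]-c['cy'])/c['fy'],1])
    if name=='wrist':
        p,q=pose; Rw=R.from_quat(q).as_matrix(); M=c['mount']; o=Rw@M[:3,3]+p; d=Rw@M[:3,:3]@d
    else:
        E=c['extrinsics']; o=-E[:3,:3].T@E[:3,3]; d=E[:3,:3].T@d
    return o+d*(z-o[2])/d[2]
def proj(name,X,pose=None):
    c=optics.get_calibration(name)
    if name=='wrist':
        p,q=pose; M=c['mount']; Y=R.from_quat(q).as_matrix().T@(np.array(X)-p); Y=M[:3,:3].T@(Y-M[:3,3])
    else:
        E=c['extrinsics']; Y=E[:3,:3]@np.array(X)+E[:3,3]
    return Y[0]/Y[2]*c['fx']+c['cx'],Y[1]/Y[2]*c['fy']+c['cy']
def down(a): # tool down, tool x axis at world yaw a
    return (R.from_euler('z',a)*R.from_quat([1,0,0,0])).as_quat()
E
python3 - <<'E'
from h import *
c=[ray('top',p,.016) for p in [(248,177),(300,200),(275,251),(223,227)]]
c=np.array(c); print(c.round(3),np.mean(c,0),[np.linalg.norm(c[i]-c[i-1]).round(3) for i in range(4)])
print('cap top',ray('top',(384,203),.1),'scene',ray('scene',(271,187),.1))
for n,uv in dict(loupe=(272,128),block=(341,128),bottle=(485,184),driver=(163,182)).items(): print(n,ray('top',uv,.02))
b=np.array([ray('top',p,.018) for p in [(370,177),(407,193),(391,235),(351,219)]]);print(b.round(3),b.mean(0))
cap=ray('top',(384,203),.1)
for a in np.linspace(-3,3,13):
    for z in (.081,.3,): 
        j=bot.ik([cap[0],cap[1],z],down(a)); print(round(a,2),z,None if j is None else np.round(j,2))
E
```

```text
[[0.624 0.178 0.016]
 [0.566 0.042 0.016]
 [0.435 0.102 0.016]
 [0.494 0.236 0.016]] [0.52985257 0.139375   0.016     ] [np.float64(0.143), np.float64(0.148), np.float64(0.144), np.float64(0.147)]
cap top [ 0.55156123 -0.16154785  0.1       ] scene [ 0.55565088 -0.15847145  0.1       ]
loupe [0.75449265 0.11904287 0.02      ]
block [ 0.75703244 -0.06135233  0.02      ]
bottle [ 0.61462964 -0.43092174  0.02      ]
driver [0.6069337  0.39612027 0.02      ]
[[ 0.629 -0.137  0.018]
 [ 0.589 -0.232  0.018]
 [ 0.481 -0.191  0.018]
 [ 0.519 -0.089  0.018]] [ 0.55427084 -0.16249768  0.018     ]
-3.0 0.081 [-0.48  0.44  1.67 -0.    1.03 -2.19]
-3.0 0.3 [-0.48  0.27  1.36 -0.    1.52 -2.19]
-2.5 0.081 [-0.48  0.44  1.67 -0.    1.03 -2.69]
-2.5 0.3 [-0.48  0.27  1.36 -0.    1.52 -2.69]
-2.0 0.081 [-0.48  0.44  1.67 -0.    1.03  3.09]
-2.0 0.3 [-0.48  0.27  1.36 -0.    1.52  3.09]
-1.5 0.081 [-0.48  0.44  1.67 -0.    1.03  2.59]
-1.5 0.3 [-0.48  0.27  1.36 -0.    1.52  2.59]
-1.0 0.081 [-0.48  0.44  1.67 -0.    1.03  2.09]
-1.0 0.3 [-0.48  0.27  1.36 -0.    1.52  2.09]
-0.5 0.081 [-0.48  0.44  1.67 -0.    1.03  1.59]
-0.5 0.3 [-0.48  0.27  1.36 -0.    1.52  1.59]
0.0 0.081 [-0.48  0.44  1.67 -0.    1.03  1.09]
0.0 0.3 [-0.48  0.27  1.36 -0.    1.52  1.09]
0.5 0.081 [-0.48  0.44  1.67 -0.    1.03  0.59]
0.5 0.3 [-0.48  0.27  1.36 -0.    1.52  0.59]
1.0 0.081 [-0.48  0.44  1.67 -0.    1.03  0.09]
1.0 0.3 [-0.48  0.27  1.36 -0.    1.52  0.09]
1.5 0.081 [-0.48  0.44  1.67 -0.    1.03 -0.41]
1.5 0.3 [-0.48  0.27  1.36 -0.    1.52 -0.41]
2.0 0.081 [-0.48  0.44  1.67 -0.    1.03 -0.91]
2.0 0.3 [-0.48  0.27  1.36 -0.    1.52 -0.91]
2.5 0.081 [-0.48  0.44  1.67 -0.    1.03 -1.41]
2.5 0.3 [-0.48  0.27  1.36 -0.    1.52 -1.41]
3.0 0.081 [-0.48  0.44  1.67 -0.    1.03 -1.91]
3.0 0.3 [-0.48  0.27  1.36 -0.    1.52 -1.91]
```

```bash
python3 - <<'E'
from h import *
cap=np.array([.5535,-.160,.1])
for i,a in enumerate((1.2,-1.91)):
    bot.reach([cap[0],cap[1],.22],down(a)); bot.hold(.3)
    pose=(np.array(T.read_tool_pos()),np.array(T.read_tcp_rot())); im=optics.grab_frame('wrist')
    np.save(f'pose{i}.npy',np.r_[pose]); cv2.imwrite(f'pics/w{i}.png',im); print(pose,proj('wrist',cap,pose),T.read_clock())
a,b=[cv2.imread(f'pics/w{i}.png') for i in (0,1)]
cv2.imwrite('pics/w01.png',cv2.resize(np.vstack([a,b]),(480,600)))
E
```

```text
(array([ 0.55330004, -0.16070111,  0.2200224 ]), array([ 8.25674521e-01,  5.64146774e-01, -1.79199700e-05,  4.15399576e-05])) (np.float64(317.81615134850045), np.float64(197.2299655931568)) 2.15
(array([ 0.55350365, -0.16001737,  0.22000689]), array([-5.77627605e-01,  8.16300404e-01, -1.13785199e-05,  9.42031241e-06])) (np.float64(318.97937137667975), np.float64(197.76124315536092)) 5.125
```

View pics/w01.png

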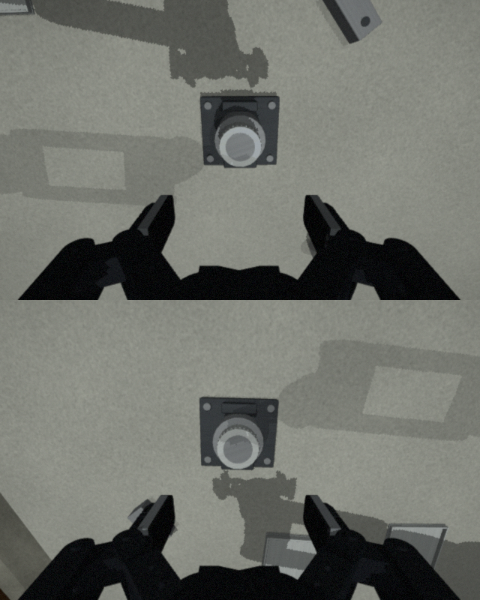

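Both wrist views show the cap's bright top, near (240,146) and (238,447) in the shrunken montage. That is about (320,195) and (317,196) full size, close to where I predicted it. Next I fit the circle.

```bash
python3 - <<'E'
from h import *
out=[];P=[]
for i in (0,1):
    g=cv2.imread(f'pics/w{i}.png',0); pose=np.load(f'pose{i}.npy',allow_pickle=True) if 0 else None
    d=np.load(f'pose{i}.npy'); pose=(d[:3],d[3:])
    x0,y0=270,150; c=cv2.GaussianBlur(g[y0:y0+90,x0:x0+100],(3,3),0)
    cs,_=cv2.findContours((c>150).astype(np.uint8),cv2.RETR_EXTERNAL,cv2.CHAIN_APPROX_NONE)
    k=max(cs,key=cv2.contourArea); (x,y),r=cv2.minEnclosingCircle(k); e=cv2.fitEllipse(k); print(np.percentile(c,[50,90,99]),(x+x0,y+y0),r,e, ray('wrist',(x+x0,y+y0),.1,pose),ray('wrist',(e[0][0]+x0,e[0][1]+y0),.1,pose))
    h=cv2.HoughCircles(c,cv2.HOUGH_GRADIENT,1,100,param1=100,param2=12,minRadius=22,maxRadius=36)
    if h is not None: h=h[0,0]; print('hough',h,ray('wrist',(h[0]+x0,h[1]+y0),.1,pose))
    v=cv2.cvtColor(c,cv2.COLOR_GRAY2BGR); v=cv2.resize(v,None,fx=4,fy=4,interpolation=cv2.INTER_CUBIC); cv2.ellipse(v,((e[0][0]*4+2,e[0][1]*4+2),(e[1][0]*4,e[1][1]*4),e[2]),(0,0,255),1);P.append(v)
    print('expected r px',27e-3/.163*298)
cv2.imwrite('pics/crop.png',np.hstack(P))
E
```

```text
[106. 147. 164.] (320.12963104248047, 195.5) 27.244670867919922 ((50.06260299682617, 44.18680191040039), (44.84471130371094, 49.97766876220703), 93.99987030029297) [ 0.55507613 -0.15910365  0.1       ] [ 0.55547295 -0.1579147   0.1       ]
hough [49.5 45.5 27.5] [ 0.55453855 -0.15889316  0.1       ]
expected r px 49.36196319018404
[100. 144. 162.] (316.4244194030762, 198.4941864013672) 26.805923461914062 ((46.29536056518555, 50.438114166259766), (42.14662170410156, 49.169246673583984), 96.09918975830078) [ 0.55594957 -0.1601211   0.1       ] [ 0.55668946 -0.15839792  0.1       ]
hough [46.5 45.5 28.8] [ 0.55492244 -0.16279895  0.1       ]
expected r px 49.36196319018404
```

View pics/crop.png

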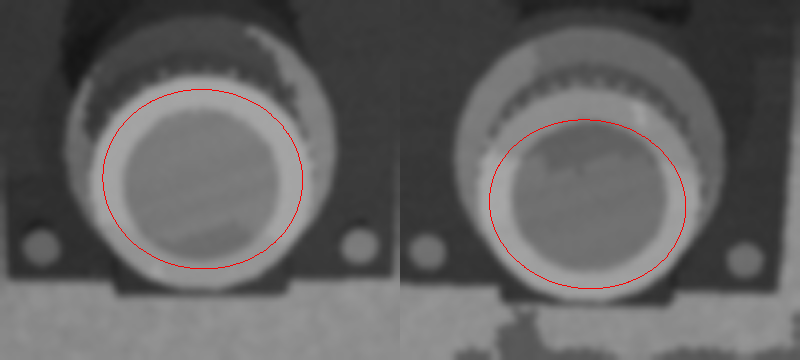

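```bash
cat >> h.py <<'E'
C=np.array([.5553,-.1597])
def turn(xy,z,a,a1,step=.25,slope=.01/2/np.pi,verbose=True):
    """turn the gripped cap anticlockwise from yaw a to a1, following the thread and easing side/axial loads"""
    n=0; xy=np.array(xy,float)
    while a<a1-1e-3:
        d=min(step,a1-a); a+=d; z+=d*slope
        bot.reach([*xy,z],down(a)); f=np.array(T.read_contact_force()); m=T.read_ft_torque()
        if verbose and (n%2==0 or np.linalg.norm(f)>25): print(f"{T.read_clock():.2f} a={a:.2f} z={z:.4f} xy={xy.round(4)} F={f.round(1)} Mz={m[2]:.2f} gap={T.read_finger_gap():.4f}",flush=True)
        if np.linalg.norm(f)>70: print('STOP force'); break
        z+=float(np.clip(f[2]*2e-5,-4e-4,4e-4)); xy+=np.clip(f[:2]*2e-5,-4e-4,4e-4); n+=1
    return xy,z,a
E
python3 - <<'E'
from h import *
a=-1.91
bot.grip(.085,60); bot.move_l([*C,.12],down(a),.15); bot.move_l([*C,.075],None,.06)
print(T.read_clock(),T.read_contact_force(),np.round(T.read_joints(),2))
bot.grip(.045,60); bot.hold(.2)
print(T.read_clock(),np.round(T.read_contact_force(),1),T.read_finger_gap(),T.read_finger_force(),T.read_tool_pos())
print(turn(C,.075,a,a+1,slope=.0008))
E
```

```text
7.0583 [ 0.17227878 -0.01830355  0.49528683] [-0.47  0.45  1.66 -0.    1.02  3.01]
7.675 [-0.3 -0.1  5.8] 0.05028333264877361 62.882462376728654 [ 0.55579868 -0.15992114  0.07581027]
8.03 a=-1.66 z=0.0752 xy=[ 0.5553 -0.1597] F=[ 0.3 -0.   5.6] Mz=0.01 gap=0.0509
8.72 a=-1.16 z=0.0758 xy=[ 0.5553 -0.1597] F=[-1.   1.1  6.7] Mz=0.04 gap=0.0503
(array([ 0.55524895, -0.15968949]), 0.07628662979783567, -0.9099999999999999)
```

```bash
python3 - <<'E'
from h import *
xy,z,a=turn([.55525,-.15969],.0763,-.91,.6,step=.3)
print(xy,z,a); im=optics.grab_frame('wrist'); cv2.imwrite('pics/w2.png',im[100:,100:540])
E
```

```text
9.47 a=-0.61 z=0.0768 xy=[ 0.5552 -0.1597] F=[-0.3  1.2  6.2] Mz=0.07 gap=0.0506
10.25 a=-0.01 z=0.0780 xy=[ 0.5552 -0.1597] F=[-0.6  0.7  5.8] Mz=0.10 gap=0.0507
11.03 a=0.59 z=0.0792 xy=[ 0.5552 -0.1596] F=[0.2 0.4 5.6] Mz=0.05 gap=0.0508
[ 0.55524534 -0.15959986] 0.0794148302801786 0.6
```

View pics/w2.png

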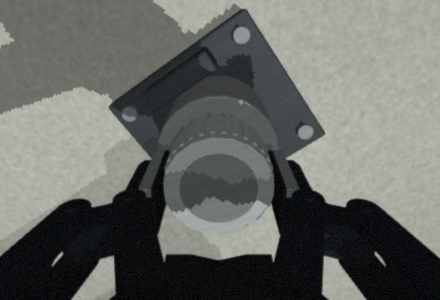

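```bash
sed -i 's/f\[2\]\*2e-5/(f[2]-4)*2e-5/' h.py; python3 - <<'E'
from h import *
xy,z,a=turn([.55525,-.1596],.0794,.6,4.1,step=.35)
print(xy,z,a,np.round(T.read_joints(),2),T.read_tool_pos())
E
```

```text
11.76 a=0.95 z=0.0800 xy=[ 0.5552 -0.1596] F=[-0.6 -0.   5.6] Mz=0.03 gap=0.0503
12.61 a=1.65 z=0.0811 xy=[ 0.5552 -0.1596] F=[-0.3  0.7  5.4] Mz=0.03 gap=0.0506
13.46 a=2.35 z=0.0823 xy=[ 0.5552 -0.1595] F=[ 0.1 -0.3  5.3] Mz=0.06 gap=0.0501
14.31 a=3.05 z=0.0835 xy=[ 0.5552 -0.1595] F=[-0.5 -1.4  4.8] Mz=0.04 gap=0.0505
15.16 a=3.75 z=0.0846 xy=[ 0.5552 -0.1596] F=[-0.5 -0.4  5.2] Mz=0.01 gap=0.0505
[ 0.55521132 -0.15959355] 0.08519085605216077 4.1 [-0.47  0.44  1.65  0.    1.05 -3.  ] [ 0.555256   -0.15958296  0.08518046]
```

```bash
python3 - <<'E'
from h import *
bot.grip(.085); bot.move_l([.5552,-.1596,.22],None,.2)
bot.reach([.5535,-.16,.22],down(-1.91)); bot.hold(.2)
print(T.read_clock(),T.read_tool_pos(),T.read_joints()[5],T.read_contact_force())
im=optics.grab_frame('wrist'); a=cv2.imread('pics/w1.png')[130:250,250:390]; b=im[130:250,250:390]
cv2.imwrite('pics/cmp.png',cv2.resize(np.hstack([a,b]),None,fx=2.8,fy=2.8,interpolation=cv2.INTER_CUBIC))
E
```

```text
21.9833 [ 0.553499   -0.15998186  0.21997802] 3.005825305853082 [-0.10741987 -0.99718424  0.38392372]
```

View pics/cmp.png

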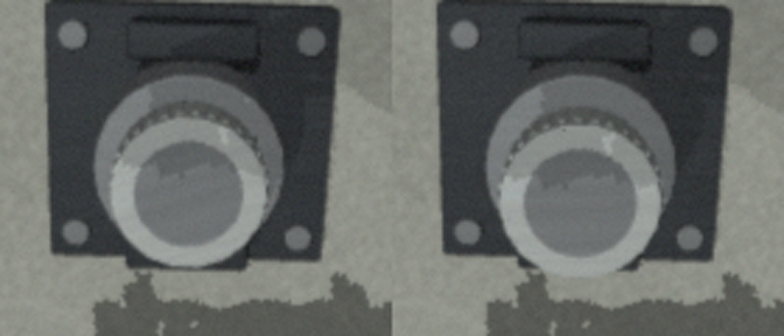

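The right half, after turning, shows the cap larger and lower in the image: its bottom edge moved from y≈265 to y≈276. So it has climbed the thread by several mm as intended. I re-grip and unscrew the rest.

```bash
python3 - <<'E'
from h import *
bot.move_l([.5552,-.1596,.13],down(-1.91),.2); bot.move_l([.5552,-.1596,.0845],None,.08)
bot.grip(.045,60); bot.hold(.15); print(T.read_clock(),np.round(T.read_contact_force(),1),T.read_finger_gap())
xy,z,a=turn([.5552,-.1596],.0848,-1.91,2.8,step=.35)
print(xy,z,a,T.read_tool_pos())
for i in range(8):
    z+=.001; bot.move_l([*xy,z],None,.02); f=np.array(T.read_contact_force()); print(round(z,4),f.round(1))
    if abs(f[2])>25: break
print(T.read_clock())
E
```

```text
23.9167 [-0.7  0.5  5.9] 0.05072774023963585
24.34 a=-1.56 z=0.0854 xy=[ 0.5552 -0.1596] F=[-1.2  0.2  5.9] Mz=0.06 gap=0.0510
25.19 a=-0.86 z=0.0865 xy=[ 0.5552 -0.1596] F=[-0.3  0.5  5. ] Mz=0.10 gap=0.0504
26.04 a=-0.16 z=0.0877 xy=[ 0.5552 -0.1596] F=[-0.5  0.4  6.1] Mz=0.11 gap=0.0504
26.89 a=0.54 z=0.0889 xy=[ 0.5551 -0.1595] F=[-0.8  1.3  4.9] Mz=0.08 gap=0.0508
27.74 a=1.24 z=0.0900 xy=[ 0.5551 -0.1595] F=[0.6 1.5 5.8] Mz=0.09 gap=0.0503
28.59 a=1.94 z=0.0912 xy=[ 0.5551 -0.1595] F=[0.2 0.6 6.1] Mz=0.06 gap=0.0505
29.44 a=2.64 z=0.0924 xy=[ 0.5551 -0.1595] F=[-0.   0.1  4.9] Mz=0.09 gap=0.0505
[ 0.55512905 -0.15947628] 0.09271319093530699 2.8 [ 0.55540022 -0.15968883  0.09293887]
0.0937 [-0.4  1.4 -0.2]
0.0947 [ 0.5  0.5 -1.8]
0.0957 [-0.2  0.3 -1.4]
0.0967 [-0.3 -0.4 -1.2]
0.0977 [-0.3 -0.2 -1.1]
0.0987 [ 0.9 -0.8 -0.5]
0.0997 [ 0.5 -0.2 -0.5]
0.1007 [ 0.2 -0.3 -1.5]
31.7167
```

The thread let go: Fz shows only the cap's weight. I carry it to the tray.

```bash
python3 - <<'E'
from h import *
bot.move_l([.5552,-.1596,.20],None,.15); print(T.read_finger_gap(),np.round(T.read_contact_force(),1))
q=down(2.71); bot.reach([.53,.139,.20],q); bot.hold(.1)
cv2.imwrite('pics/s3.png',optics.grab_frame('scene')[130:330,200:520]);
bot.move_l([.53,.139,.06],q,.12); bot.hold(.2)
print(T.read_clock(),np.round(T.read_contact_force(),1),T.read_tool_pos())
cv2.imwrite('pics/s4.png',cv2.resize(optics.grab_frame('scene')[150:300,300:460],None,fx=4,fy=4,interpolation=cv2.INTER_CUBIC))
E
```

```text
0.05048676420667416 [-0.1  0.1 -1.5]
35.3417 [-0.6  0.1 -0.3] [0.53045947 0.13901783 0.06065297]
```

View pics/s4.png

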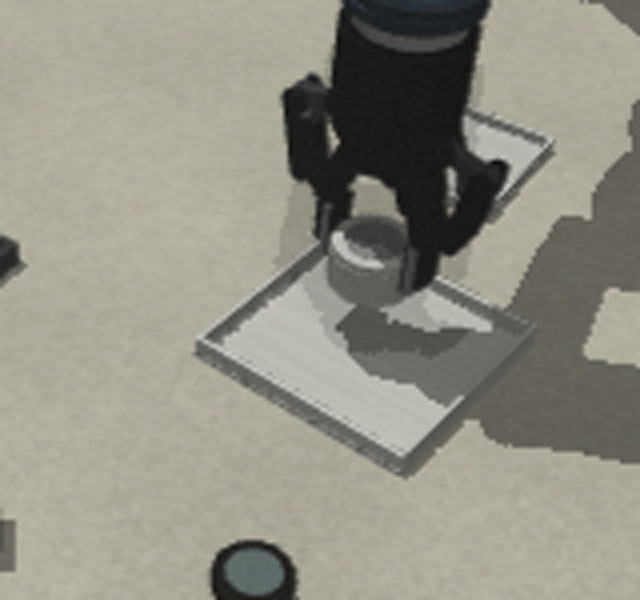

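The cap is held level, centred near (370,260) in the crop, above the tray. I lower it until it touches.

```bash
python3 - <<'E'
from h import *
P=[.53,.139]; bot.move_l([*P,.022],None,.08); bot.hold(.2)
f0=T.read_contact_force()[2]; z=.022
while z>.004:
    z-=.0006; bot.move_l([*P,z],None,.02); f=T.read_contact_force()[2]
    if f-f0>5: break
print(z,f0,f,T.read_tool_pos(),T.read_finger_gap(),T.read_clock())
E
```

```text
0.009400000000000002 -0.17495962980961888 6.680219358304667 [0.53011723 0.13901341 0.0101013 ] 0.050542571877478897 41.4667
```

```bash
python3 - <<'E'
from h import *
bot.hold(.2); bot.grip(.06,20); bot.grip(.075); print(T.read_contact_force())
bot.move_l([.53,.139,.07],None,.08); bot.move_l([.53,.139,.25],None,.2); bot.reach([.40,-.05,.35],down(2.71)); bot.hold(.3)
print(T.read_clock())
a=optics.grab_frame('scene')[130:330,200:520]; b=optics.grab_frame('top')[100:300,200:520]
cv2.imwrite('pics/fin.png',cv2.resize(np.vstack([a,b]),None,fx=1.5,fy=1.5,interpolation=cv2.INTER_CUBIC))
E
```

```text
[ 0.31129142  0.7582266  -0.12600409]
45.4667
```

View pics/fin.png

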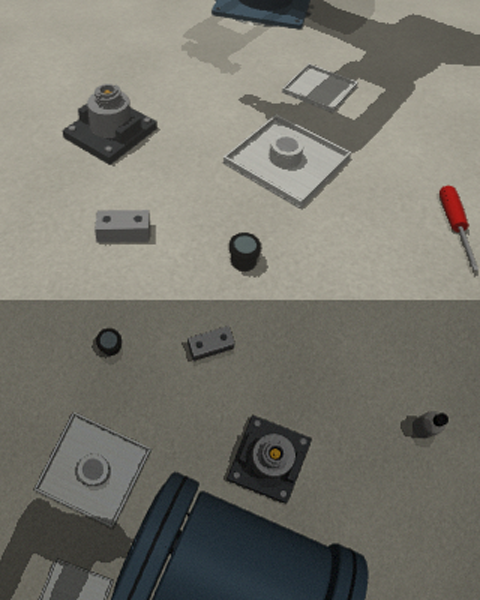

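The pot is open, with its neck showing at (107,92). The cap lies flat in the large tray at (287,150), and the bystanders are where they were.

```bash
python3 -c "
from plant import job
print(job.job_done())"
```

```text
the job is handed in; nothing more can be done
None
```

The pot's cap was unscrewed without force, lifted clear and set down flat, open side down, in the 150 mm tray with the other things untouched, and the job was handed in at about 45 s of the 72 s allowed.

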